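# Fetch the carrying tray out of the dust case and hold it up level

### The job

Pull the hinged hood of the dust case forward and down until it lies fully open, then take the carrying tray by its grip bar and lift it straight out, with the bottle and the spool still standing in it, until the tray's underside is about 5 cm above the case's walls. Hold it there level and still for at least three seconds, and finish while still holding it in the air. Leave the glue jar and the wax tin beside the case where they are.

Things in the scene. Friction and masses are not known exactly. Their poses are not given: they have to be found in the camera images.
- case: Dust case, an open-topped plywood box fixed to the table, 166 mm deep (its x) x 236 mm wide (its y), walls 8 mm thick with tops 124 mm above the table, floor 8 mm thick. Origin: centre of its underside, on the table. Its x axis points from its front (robot side) to its back. It has no fixed front wall: the hood is its front and part of its top.
- hood (a joint): Hood hinge, rad: 0 shut, 1.57 fully open, front board flat on the table. Hood: an L-shaped cover in one piece, 0.35 kg, with an 8 mm front board and a clear top that reaches 106 mm back over the tray, 132 mm above the table when shut. The top edge swings forward and down. Smooth, damped hinge: let go below about 0.3 rad it sinks shut, beyond that it sinks open by itself in 1 to 3 s.
- hood_bar (a point): Centre of the hood's pull: a round dark wooden bar 16 mm thick and 36 mm long along the case's y, on a 10 mm steel stem at the front edge of the hood's top. Its centre is 30 mm above the clear top, 162 mm above the table when shut. It moves with the hood, on a circle of 152 mm radius about the hinge line. It can be pinched from above on its two flat ends.
- hood_hinge (a point): Point on the hood's hinge line, which runs along the case's y at the foot of its front: in the middle of the front, 10 mm above the table, fixed to the case. With the hood open, its clear top stands upright about 120 mm before this line, 116 mm high.
- tray: Carrying tray of light wood standing loose on the case's floor, 0.22 to 0.37 kg empty: 100 mm (its x) x 172 mm (its y), floor 5 mm thick, rim 20 mm high, a divider 35 mm high across the middle and on it a post with the grip bar. Origin: centre of its underside; z up when level. At least 10 mm is free between it and the case's walls and hood all round.
- tray_bar (a point): Centre of the tray's grip bar, a level dark wooden bar 14 mm wide (tray's x), 14 mm high and 64 mm long (tray's y), 100 mm above the tray's underside; the post under it is 12 mm x 16 mm. Its axes are those of the tray. Pinch it from above across its width, near its middle.
- bottle_mid (a point): Centre, half-way up, of a small bottle with a tall white cap, 31 mm in diameter and 79 mm high, about 0.05 kg, that stands loose in one half of the tray.
- spool_mid (a point): Centre, half-way up, of a spool of light thread with black ends, 48 mm in diameter and 50 mm high, about 0.07 kg, that stands loose in the other half of the tray.
- jar_mid (a point): Centre of a glue jar, 70 mm in diameter and 75 mm high, that stands on the table beside the case, on the left (case's +y).
- tin_mid (a point): Centre of a round wax tin, 59 mm in diameter and 20 mm high, that lies on the table beside the case, on the right (case's -y).

How it is judged (in metres and radians):
On the way, in this order (a step that is already met when the one before it is completed fails the run):
1. the hood has been pulled down open while the tray still stands in the case (value of joint hood above 1.35 rad and height (world z) of tray below 0.03 m), for 0.2 s.
2. the tray is held clear above the case, level and still, bottle and spool standing in it (height (world z) of tray above 0.145 m and angle between tray's own z axis and vertical below 0.12 rad and linear speed of tray below 0.03 m/s and angular speed of tray below 0.2 rad/s and contact force between the fingers and tray above 1 N and contact force between tray and case below 0.05 N and angle between each of bottle_mid, spool_mid's own z axis and vertical below 0.2 rad and x of bottle_mid in the frame of tray between -0.05 and 0.05 m and y of bottle_mid in the frame of tray between -0.085 and 0.085 m and z of bottle_mid in the frame of tray between 0.033 and 0.057 m and x of spool_mid in the frame of tray between -0.05 and 0.05 m and y of spool_mid in the frame of tray between -0.085 and 0.085 m and z of spool_mid in the frame of tray between 0.018 and 0.042 m), for 2 s.
At the end, for the whole second after the job is handed in: The fingers hold the tray in the air: underside at least 20 mm above the case's walls (145 mm above the table), tilted less than 0.12 rad, slower than 30 mm/s and 0.2 rad/s, not touching the case or its hood; bottle and spool stand upright (within 0.2 rad) in it; the hood is open beyond 1.35 rad (all of step 2 and value of joint hood above 1.35 rad); the arm keeps its last pose, push and grip.
It fails at once if the tray is tipped by more than 0.35 rad (angle between tray's own z axis and vertical above 0.35 rad).
It fails at once if the bottle or the spool falls over (angle between any of bottle_mid, spool_mid's own z axis and vertical above 0.6 rad).
It fails at once if the glue jar or the wax tin is moved by more than 30 mm (distance of any of jar_mid, tin_mid from where it was at the start of the episode above 0.03 m).
It also fails if it takes over 48 s, if anything falls off the work surface, if the arm or the gripper's body presses on something with over 40 N, if the wrist force passes 120 N, or if a joint passes its speed limit or range.

### The arm

A 6-joint arm with a two-finger parallel gripper is mounted at the origin on a cart in front of the work surface, level with it; the furniture and walls round the work are solid. World frame = base frame: x ahead of the robot, y to its left, z up, the work surface at z = 0. Lengths are in mm, angles in rad, forces in N, time in s.
With the tool pointing down it reaches from about 350 to 775 mm from the base axis. Payload 7.3 kg.
Tool frame: the origin (TCP) lies midway between the tips of the shut fingers; the grasp point (between the pads) lies 19 mm behind it; z points along the fingers, y is the line along which they close (so a half turn about z gives the same grasp; the last joint's range is limited). The gripper opens to 92 mm and grips with 3 to 60 N. Pads are 19 mm wide; open, the fingers measure 130 mm over their backs; the gripper's body (75 mm by 190 mm) begins 47 mm behind the grasp point.
Start: joints at [-1.415, 0.342, 1.524, -0, 1.275, -0.146], TCP at [156.073, -501.284, 226.741] pointing down, gripper open.
Joint ranges: [-2.53, 2.53], [-0.77, 2.02], [0.04, 2.7], [-1, 4.14], [0.28, 2.66], [-3.11, 3.11]. Speed limits (rad/s): [2.57, 2.57, 3.14, 3.14, 3.14, 3.14].

### API

Orientations are given as [roll, pitch, yaw] about the fixed x, y, z axes, in that order (R = Rz(yaw) Ry(pitch) Rx(roll)).
In Python, from plant import bot gives the robot as it stands. The module is installed in compiled form; this text tells all that it offers.
- The arm moves only by the shell command python3 -m crank 'ROWS' [OPENING]. ROWS is JSON, a list of rows, each a list of 6 numbers: the shift along the tool's x, y, z in m, then the turn, a rotation vector about the tool's x, y, z in rad. In form: [[dx, dy, dz, wx, wy, wz], ...]. A call has 1 to 5 rows; each row shifts and turns the commanded pose from where the row before left it, along the tool's axes as they then stand; what a row does not reach is not made up. A row lasts 1/8 s, in which the tool goes at most 62.5 mm and 10.7 degrees, less where a joint would pass 70% of its speed; a pose out of reach is approached as far as the arm can. A call is refused whole if a number of a shift passes 0.0625 or a number of a turn 0.188, either way. A call with a gripper value outside its range is refused whole. OPENING is the opening in per cent of the stroke, from 0 (shut) to 100 (fully open), set as the call begins (- or left out, the last holds). The fingers move at their own pace and stop on an object; the grip force is fixed at half the most. Time passes only in rows, so rows that do not move let the fingers close. It gives the time, the measured TCP pose, the force, the opening and the grip force at its end, in the units of the state.
- bot.get_obs(): the state, without advancing time (a new reading comes with each control period).
- bot.capture(name): name is "scene" or "top" or "wrist"; returns a dict with "color" (480x640x3 uint8, blue, green, red), "fov_y" (degrees; the focal length in pixels is half the picture's height over the tangent of half this angle, whatever the lens; pixels are square), "cx", "cy" (the principal point, pixels), "extrinsics" (4x4, takes a point from world to camera coordinates); the wrist camera has in their place "tool_from_camera" (4x4, takes a point from camera to tool coordinates, whose origin is the TCP and whose axes are the flange's). Camera axes: x right, y up, looking along -z (the intrinsics and any distortion apply to the point x, -y, -z); pixel columns grow to the right and rows downward; lengths in mm; the calibration is good to about 2 mm. A picture is of the moment at which its call begins: read the wrist's pose just before it. There is no depth.
- bot.close_job(): hands the job in; it is judged then, once.
The state is a dict: "time": time; "joint_positions": joint angles; "dq": joint speeds; "tau": joint torques, N m; "tool_pos": TCP position; "tcp_rot": TCP orientation; "contact_force": force on the tool from outside, world axes, zero at the start; "moment": the same for the moment, N m; "grip_width": finger opening in mm; "finger_force": force on a finger pad.
Only numpy, scipy, OpenCV 4.12 (cv2) and the standard library are available. Lean on these libraries where they do the work, as an engineer would, in place of code of your own. Each camera call takes 0.05 s, during which the arm holds its last target. There are 200 camera calls.

## Working session

There is one attempt and no reset: what is moved stays moved. The work goes in short steps, Python scripts to look and compute and a shell command to move; the robot and the scene stay as the last step left them, time stands still between calls to the robot, and variables do not carry over. Pictures are saved under pics/ and viewed, at most 10 in all, crops included, and the job is handed in when it is done.

```bash
mkdir -p pics
cat > h.py <<'E'
import numpy as np,cv2
from plant import bot
def cap(n):
    c=bot.capture(n); return c
def ray(c,u,v):
    f=240/np.tan(np.radians(c["fov_y"])/2)
    d=np.array([(u-c["cx"])/f,-(v-c["cy"])/f,-1.])
    E=np.array(c["extrinsics"]);R=E[:3,:3];o=-R.T@E[:3,3]
    return o,R.T@d
def atz(c,u,v,z):
    o,d=ray(c,u,v);return o+d*(z-o[2])/d[2]
def proj(c,p):
    f=240/np.tan(np.radians(c["fov_y"])/2)
    E=np.array(c["extrinsics"]);q=E[:3,:3]@np.array(p)+E[:3,3]
    return c["cx"]+f*q[0]/-q[2],c["cy"]-f*q[1]/-q[2]
E
python3 - <<'E'
from h import *
import pickle
for n in("scene","top"):
    c=cap(n);cv2.imwrite(f"pics/{n}0.png",c["color"]);pickle.dump(c,open(n+".pkl","wb"))
    print({k:v for k,v in c.items() if k!="color"})
print(bot.get_obs())
E
```

```text
{'fov_y': 56.01566908424513, 'cx': 314.52948866444694, 'cy': 247.182404345566, 'extrinsics': array([[-1.57259169e-01,  9.87543507e-01, -5.23216167e-03,
        -1.30831901e+01],
       [-8.70992252e-01, -1.36198277e-01,  4.72040811e-01,
         5.44657032e+02],
       [ 4.65448226e-01,  7.87899181e-02,  8.81561171e-01,
        -1.35810563e+03],
       [ 0.00000000e+00,  0.00000000e+00,  0.00000000e+00,
         1.00000000e+00]])}
{'fov_y': 55.3416447919465, 'cx': 323.2723854326981, 'cy': 232.5922129677406, 'extrinsics': array([[ 2.84726991e-02, -9.99365088e-01,  2.14178906e-02,
         8.56386644e+01],
       [ 9.96344629e-01,  3.01000073e-02,  7.99460453e-02,
        -6.79881990e+02],
       [-8.05399653e-02,  1.90633206e-02,  9.96569066e-01,
        -9.77776926e+02],
       [ 0.00000000e+00,  0.00000000e+00,  0.00000000e+00,
         1.00000000e+00]])}
{'time': 0.1, 'joint_positions': array([-1.41502515e+00,  3.42665871e-01,  1.52492791e+00,  2.62207839e-05,
        1.27543387e+00, -1.45996888e-01]), 'dq': array([-0.000135  , -0.00078035, -0.00305825, -0.00043186,  0.00059708,
       -0.00030591]), 'tau': array([ 1.90107348e-03, -4.32006419e+01, -2.44694960e+01,  7.19109247e-02,
        5.26167301e-02, -5.11969688e-05]), 'tool_pos': array([ 156.00620424, -500.89170166,  226.10557854]), 'tcp_rot': array([-3.14017656e+00, -2.33570436e-04,  3.01760244e-01]), 'contact_force': array([-0.25235664, -0.28729528,  0.52256845]), 'moment': array([ 0.02144517, -0.02390064,  0.01603035]), 'finger_force': 0.0, 'grip_width': 91.55243347508969}
```

View pics/scene0.png

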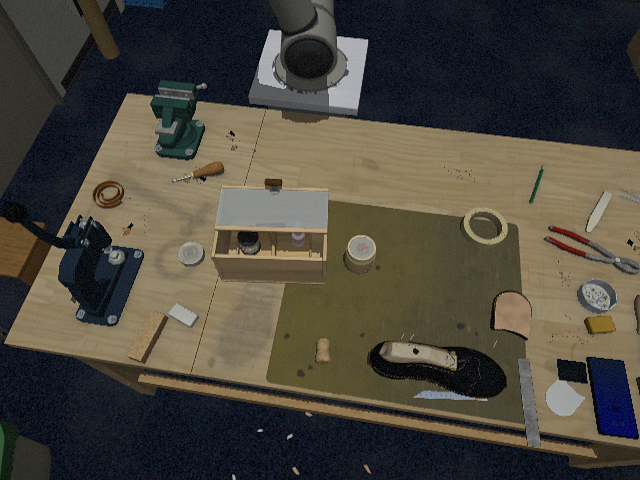

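View pics/top0.png

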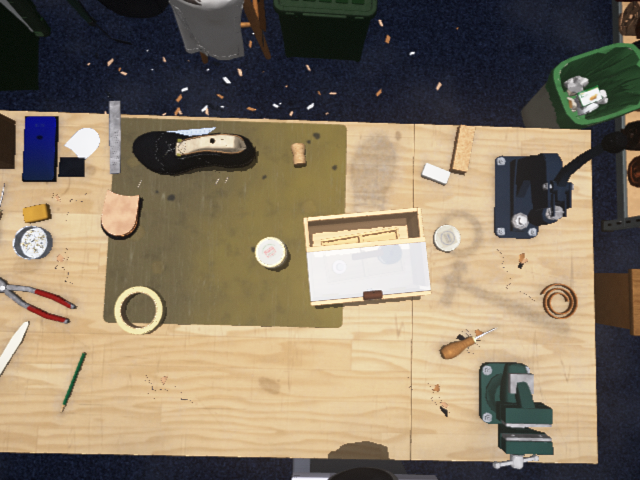

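The scene view shows the case at about (270,235), with the hood shut, the pull at (273,184), the jar at (361,250) and the tin at (190,253). In the top view the pull is at (373,295), the jar at (270,253) and the tin at (446,238). I'll enlarge both.

Run:
```python
import cv2
a=cv2.imread("pics/top0.png")[195:315,290:450]
cv2.imwrite("pics/topc.png",cv2.resize(a,None,fx=5,fy=5,interpolation=cv2.INTER_CUBIC))
a=cv2.imread("pics/scene0.png")[170:290,200:360]
cv2.imwrite("pics/scc.png",cv2.resize(a,None,fx=5,fy=5,interpolation=cv2.INTER_CUBIC))
```

```text
(no output)
```

View pics/topc.png

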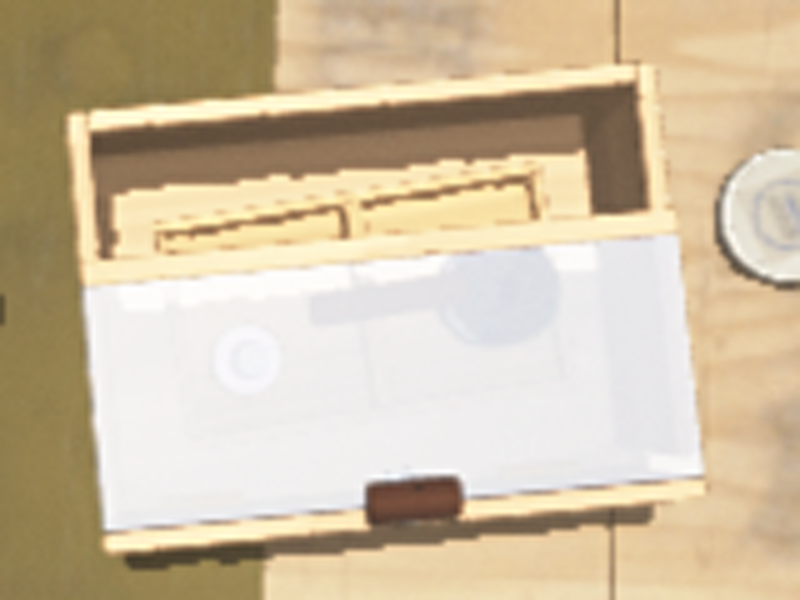

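View pics/scc.png

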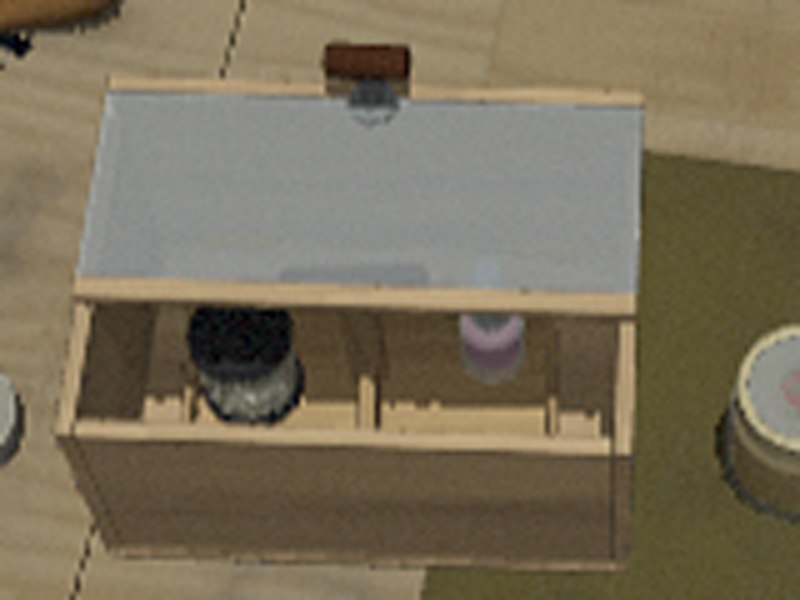

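Run:
```python
from h import *
import pickle
T=pickle.load(open("top.pkl","rb"));S=pickle.load(open("scene.pkl","rb"))
t=lambda u,v,z:atz(T,290+u/5-.4,195+v/5-.4,z)[:2].round(1)
s=lambda u,v,z:atz(S,200+u/5-.4,170+v/5-.4,z)[:2].round(1)
a,b=t(68,115,124),t(655,65,124);print("back",a,b,np.linalg.norm(a-b),np.arctan2(*(a-b)[::-1])-np.pi/2)
a,b=s(630,455,124),s(58,435,124);print("back s",a,b,np.linalg.norm(a-b),np.arctan2(*(a-b)[::-1])-np.pi/2)
a,b=t(105,535,132),t(705,487,132);print("front top",a,b,np.linalg.norm(a-b),np.arctan2(*(a-b)[::-1])-np.pi/2)
a,b=s(640,97,132),s(108,82,132);print("front s",a,b,np.linalg.norm(a-b),np.arctan2(*(a-b)[::-1])-np.pi/2)
print("bar",t(413,500,164),s(367,62,162))
a,b=t(310,308,113),t(450,288,113);print("tbar left/right end",a,b)
print("rim back",t(157,232,28),t(540,172,28), s(553,400,28),s(188,368,28))
print("bottle",t(247,358,92),"spool",t(500,295,63))
print("jar",atz(T,270,250,75),atz(S,361,246,75),"tin",atz(T,446,237,20),atz(S,190,252,20))
```

```text
back [697.8 148.1] [725.1 -85.5] 235.18981695643203 0.11633871143375218
back s [700.5 148.1] [727.5 -82.8] 232.47324577249742 0.11640510333903631
front top [533.7 128.3] [ 558.6 -105.2] 234.82389145911029 0.1062366329639759
front s [531.2 127.4] [ 559.1 -104.3] 233.37373459753348 0.11983735321049482
bar [552.1  13.1] [552.4  12.9]
tbar left/right end [624.5  49.3] [634.1  -6.7]
rim back [658.4 110. ] [689.8 -57.6] [630.6 103.8] [640.2 -65.2]
bottle [604.   72.8] spool [633.8 -35.1]
jar [633.57124365 215.98738018  75.        ] [629.20460779 216.26018899  75.        ] tin [ 676.00391408 -167.08170817   20.        ] [ 675.42741591 -169.57787399   20.        ]
```

```bash
python3 - <<'E'
from h import *
import pickle
T=pickle.load(open("top.pkl","rb"));S=pickle.load(open("scene.pkl","rb"))
o,d=ray(T,515,464);p,e=ray(S,203,86)
k=np.linalg.lstsq(np.c_[d,-e],p-o,rcond=None)[0];print("vise",o+d*k[0],p+e*k[1])
E
python3 -m crank '[[0,0,-0.06,0,0,0.093],[0,0,-0.06,0,0,0.093],[0.0348,-0.0358,0,0,0,0],[0.0348,-0.0358,0,0,0,0],[0.0348,-0.0358,0,0,0,0]]' 75
```

```text
vise [ 225.84362076 -283.170508    101.1825972 ] [ 221.66054958 -250.50114143   88.46305895]
time: 0.72
tool_pos: [248.0, -381.1, 346.4]
tcp_rot: [-3.141, 0.0, 0.115]
contact_force: [0.1, 0.7, -0.3]
grip_width: 69.0
finger_force: 0.0
```

```bash
python3 -m crank '[[0.0348,-0.0358,0,0,0,0],[0.0348,-0.0358,0,0,0,0],[0.0348,-0.0358,0,0,0,0],[0.0348,-0.0358,0,0,0,0],[0.0348,-0.0358,0,0,0,0]]'
python3 -m crank '[[0.0348,-0.0358,0.02,0,0,0],[0.0348,-0.0358,0.02,0,0,0],[0.0348,-0.0358,0.02,0,0,0],[0,0,0.02,0,0,0],[0,0,0,0,0,0]]'
python3 - <<'E'
from h import *
print(bot.get_obs()["tool_pos"]);c=cap("wrist");cv2.imwrite("pics/w1.png",c["color"])
print({k:v for k,v in c.items() if k!="color"})
E
```

```text
time: 1.35
tool_pos: [400.2, -183.1, 346.5]
tcp_rot: [-3.141, 0.0, 0.116]
contact_force: [0.5, 0.2, -0.2]
grip_width: 68.8
finger_force: 0.0
time: 1.98
tool_pos: [490.0, -65.1, 265.0]
tcp_rot: [-3.14, 0.004, 0.117]
contact_force: [-0.1, -0.1, 0.0]
grip_width: 68.9
finger_force: 0.0
[489.96570256 -65.12318578 265.01751179]
{'fov_y': 71.59072619171539, 'cx': 320.9510250637573, 'cy': 238.3474719792685, 'tool_from_camera': array([[-1.00888060e-03,  9.63659691e-01,  2.67131019e-01,
         7.29491978e+01],
       [ 9.99999489e-01,  9.88606470e-04,  2.10383203e-04,
        -6.24197243e-01],
       [-6.13496415e-05,  2.67131095e-01, -9.63660196e-01,
        -1.58429371e+02],
       [ 0.00000000e+00,  0.00000000e+00,  0.00000000e+00,
         1.00000000e+00]])}
```

View pics/w1.png

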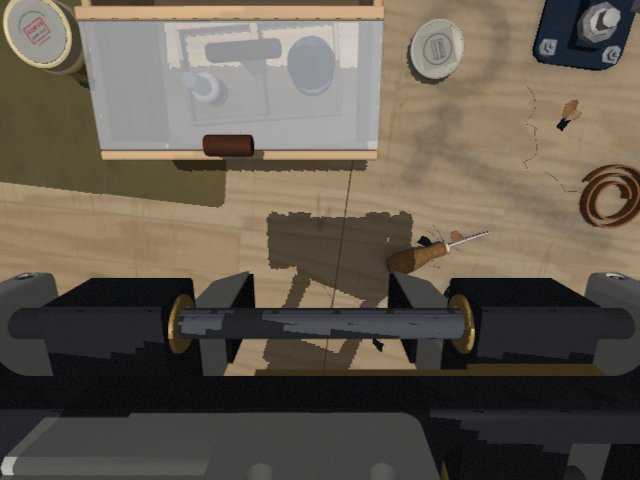

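The hood's pull is at (228,146). Through the clear top I can see the tray bar from (205,52) to (281,47) and the bottle cap near (190,78).

```bash
cat >> h.py <<'E'
from scipy.spatial.transform import Rotation as Ro
def wz(c,o,u,v,z):
    f=240/np.tan(np.radians(c["fov_y"])/2)
    d=np.array([(u-c["cx"])/f,-(v-c["cy"])/f,-1.])
    M=np.array(c["tool_from_camera"]);R=Ro.from_euler("xyz",o["tcp_rot"]).as_matrix()
    p=R@M[:3,3]+o["tool_pos"];d=R@M[:3,:3]@d
    return p+d*(z-p[2])/d[2]
def totool(o,t):
    R=Ro.from_euler("xyz",o["tcp_rot"]).as_matrix()
    return R.T@(np.array(t)-o["tool_pos"])
E
python3 - <<'E'
from h import *
o=bot.get_obs();c=cap("wrist")
b=wz(c,o,228,146,162);print("bar",b, wz(c,o,203,146,162),wz(c,o,253,146,162))
print("tbar",wz(c,o,243,50,112),wz(c,o,205,53,112),wz(c,o,281,47,112))
print("front edge",wz(c,o,103,155,132),wz(c,o,377,155,132))
b[2]=143;print(totool(o,b))
E
```

```text
bar [554.63386422  13.53027615 162.        ] [552.45131277  32.41993935 162.        ] [556.81627756  -5.35819164 162.        ]
tbar [632.54576822  17.49328944 112.        ] [626.59454636  49.24614977 112.        ] [638.4706653  -14.11911454 112.        ]
front edge [534.00114448 127.25386289 132.        ] [ 560.84307442 -105.03659157  132.        ]
[ 73.11529238 -71.28766759 123.25307626]
```

```bash
python3 -m crank '[[0.036,-0.0355,0,0,0,0],[0.036,-0.0355,0.02,0,0,0],[0,0,0.05,0,0,0],[0,0,0.051,0,0,0],[0,0,0,0,0,0]]'
python3 -m crank '[[0,0,0,0,0,0]]'
python3 - <<'E'
from h import *
o=bot.get_obs();print(totool(o,[553.5,13.3,143]))
E
```

```text
time: 2.7
tool_pos: [552.2, 12.5, 143.6]
tcp_rot: [-3.14, 0.006, 0.115]
contact_force: [-0.1, -0.3, 0.5]
grip_width: 68.9
finger_force: 0.0
time: 2.82
tool_pos: [555.6, 12.2, 148.3]
tcp_rot: [3.141, -0.004, 0.115]
contact_force: [-0.1, 0.5, 0.8]
grip_width: 69.2
finger_force: 0.0
[-2.01119443 -1.34058499  5.29593673]
```

```bash
python3 -m crank '[[0,0,0.002,0,0,0],[0,0,0,0,0,0],[0,0,0,0,0,0],[0,0,0,0,0,0]]' 0;python3 -m crank '[[0,0,0,0,0,0],[0,0,0,0,0,0]]'
```

```text
time: 3.32
tool_pos: [554.3, 12.7, 144.1]
tcp_rot: [3.141, -0.001, 0.116]
contact_force: [-0.9, -0.2, 2.0]
grip_width: 35.8
finger_force: 30.0
time: 3.58
tool_pos: [554.3, 12.7, 144.1]
tcp_rot: [3.141, -0.001, 0.116]
contact_force: [-1.1, -2.3, 3.8]
grip_width: 35.7
finger_force: 30.0
```

```bash
python3 -m crank '[[-0.0182,0,0.0011,0,0,0],[-0.0179,0,0.0032,0,0,0],[-0.0175,0,0.0054,0,0,0]]';python3 -m crank '[[-0.0166,0,0.0075,0,0,0],[-0.0156,0,0.0094,0,0,0],[-0.0148,0,0.0112,0,0,0],[-0.0134,0,0.0130,0,0,0],[0,0,0,0,0,0]]'
```

```text
time: 3.95
tool_pos: [502.4, 6.6, 135.8]
tcp_rot: [3.14, -0.006, 0.116]
contact_force: [0.5, -1.7, 7.3]
grip_width: 35.6
finger_force: 30.0
time: 4.58
tool_pos: [439.2, -0.8, 92.4]
tcp_rot: [3.141, 0.003, 0.116]
contact_force: [-5.1, -4.9, 5.1]
grip_width: 36.0
finger_force: 30.0
```

```bash
python3 -m crank '[[0,0,0,0,0,0],[0,0,0,0,0,0],[0,0,-0.03,0,0,0],[0,0,-0.06,0,0,0],[0,0,-0.06,0,0,0]]' 75;python3 -m crank '[[-0.02,0,-0.06,0,0,0],[-0.02,0,0,0,0,0],[0,0,0,0,0,0],[0,0,0,0,0,0],[0,0,0,0,0,0]]';python3 -m crank '[[0,0,0,0,0,0],[0,0,0,0,0,0],[0,0,0,0,0,0],[0,0,0,0,0,0],[0,0,0,0,0,0]]' 
python3 -m crank '[[0,0,0,0,0,0],[0,0,0,0,0,0],[0,0,0,0,0,0],[0,0,0,0,0,0],[0,0,0,0,0,0]]'
python3 - <<'E'
from h import *
c=cap("wrist");cv2.imwrite("pics/w2.png",c["color"])
c=cap("top");cv2.imwrite("pics/t2.png",c["color"])
E
```

```text
time: 5.2
tool_pos: [440.7, 0.1, 244.4]
tcp_rot: [-3.141, 0.001, 0.116]
contact_force: [1.5, 0.5, -0.5]
grip_width: 68.6
finger_force: 0.0
time: 5.82
tool_pos: [401.7, -4.7, 301.5]
tcp_rot: [-3.141, 0.001, 0.116]
contact_force: [-0.0, -0.5, -0.1]
grip_width: 68.8
finger_force: 0.0
time: 6.45
tool_pos: [401.4, -4.8, 302.2]
tcp_rot: [3.141, -0.0, 0.116]
contact_force: [-0.2, -0.0, 0.3]
grip_width: 69.0
finger_force: 0.0
time: 7.08
tool_pos: [401.4, -4.8, 302.2]
tcp_rot: [3.142, -0.0, 0.116]
contact_force: [0.1, -0.6, -0.2]
grip_width: 68.8
finger_force: 0.0
```

View pics/w2.png

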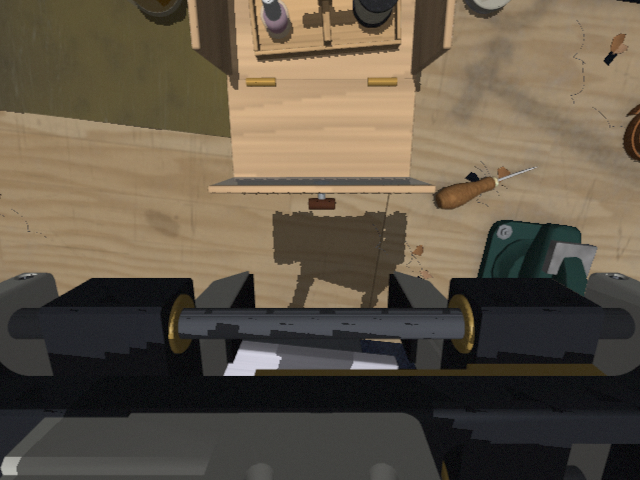

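The hood lies fully open: the board is flat, the pull is at (321,203), and the tray stands in the case. Next I'll move above the tray.

```bash
python3 -m crank '[[0.05,0.001,0,0,0,0],[0.05,0.001,0,0,0,0],[0.05,0.001,0,0,0,0],[0,0,0,0,0,0],[0,0,0,0,0,0]]'
python3 - <<'E'
from h import *
import pickle
o=bot.get_obs();c=cap("wrist");cv2.imwrite("pics/w3.png",c["color"]);pickle.dump((o,c),open("w3.pkl","wb"))
E
```

```text
time: 7.8
tool_pos: [550.1, 9.6, 301.8]
tcp_rot: [-3.141, 0.001, 0.116]
contact_force: [-0.2, -0.1, -0.8]
grip_width: 68.7
finger_force: 0.0
```

View pics/w3.png

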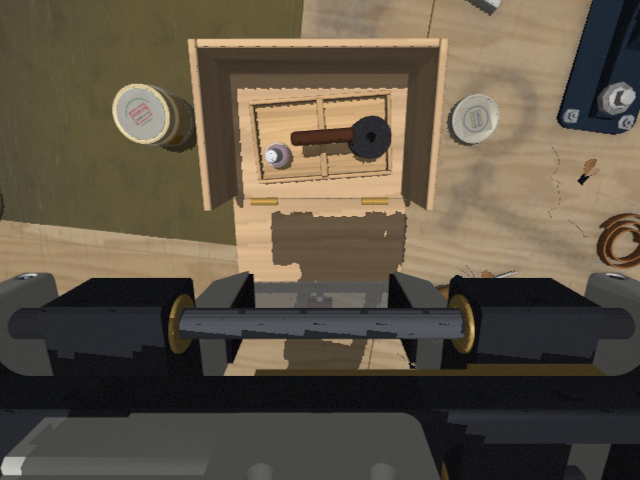

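The tray bar runs from (291,139) to about (357,134), the spool is at (371,137) and the bottle at (275,156). The tray rim corners are at (250,104), (389,91), (393,175) and (259,183).

Run:
```python
from h import *
import pickle
o,c=pickle.load(open("w3.pkl","rb"))
a,b=wz(c,o,291,139,110),wz(c,o,357,134,110);d=(a-b);print("bar",(a+b)/2,np.linalg.norm(d),np.arctan2(-d[0],d[1]))
P=[wz(c,o,u,v,28)[:2] for u,v in((250,104),(389,91),(393,175),(259,183))];P=np.array(P);print(P.round(1),P.mean(0))
d=P[0]-P[1]+P[3]-P[2];print(np.arctan2(-d[0],d[1]),np.linalg.norm(d)/2)
im=cv2.resize(c["color"][70:210,230:410],None,fx=4,fy=4,interpolation=cv2.INTER_CUBIC);cv2.imwrite("pics/w3c.png",im)
```

```text
bar [631.76778497  16.68472254 110.        ] 66.56952027247105 0.1873296864876277
[[661.  109.6]
 [694.7 -55.2]
 [597.2 -77.1]
 [567.4  92.6]] [630.09369179  17.48102265]
0.18761774257317623 170.24947596241256
```

View pics/w3c.png

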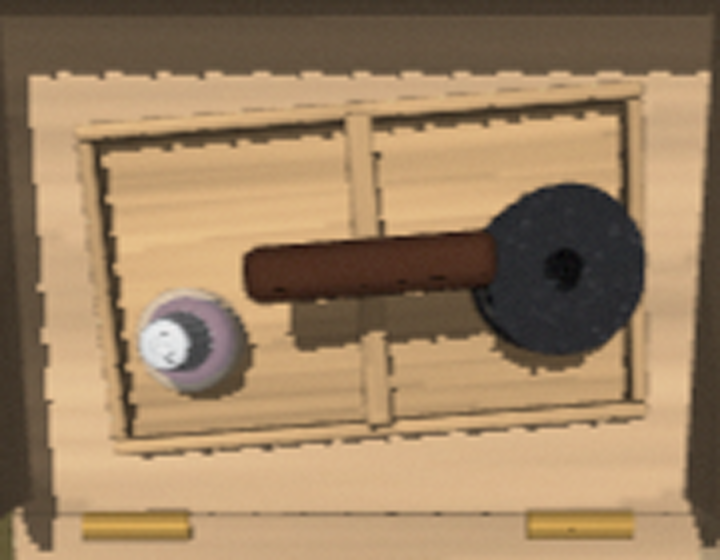

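```bash
python3 -m crank '[[0.041,0.001,0,0,0,0],[0.041,0.001,0,0,0,0],[0,0,0,0,0,-0.1824],[0,0,0,0,0,-0.1824],[0,0,0,0,0,-0.1824]]' 60
python3 -m crank '[[0,0,0,0,0,-0.1824],[0,0,0,0,0,-0.1824],[0,0,0,0,0,-0.1824],[0,0,0,0,0,-0.1824],[0,0,0,0,0,-0.1824]]'
python3 -m crank '[[0,0,0,0,0,-0.1824],[0,0,0.05,0,0,0],[0,0,0,0,0,0],[0,0,0,0,0,0],[0,0,0,0,0,0]]'
python3 - <<'E'
from h import *
import pickle
o=bot.get_obs();print(o["tool_pos"],o["tcp_rot"],o["joint_positions"],totool(o,[631.5,17.2,89]))
c=cap("wrist");cv2.imwrite("pics/w4.png",c["color"]);pickle.dump((o,c),open("w4.pkl","wb"))
E
```

```text
time: 8.48
tool_pos: [631.5, 16.9, 303.3]
tcp_rot: [3.141, -0.001, 0.669]
contact_force: [-0.0, -0.3, 0.8]
grip_width: 55.0
finger_force: 0.0
time: 9.1
tool_pos: [631.4, 16.8, 303.4]
tcp_rot: [3.141, 0.0, 1.581]
contact_force: [-0.1, -0.4, -0.0]
grip_width: 55.3
finger_force: 0.0
time: 9.72
tool_pos: [633.2, 16.9, 254.7]
tcp_rot: [3.138, 0.001, 1.757]
contact_force: [-0.4, 0.8, 0.2]
grip_width: 55.0
finger_force: 0.0
[633.17471057  16.89872135 254.71244158] [3.13775047e+00 1.20201059e-03 1.75725370e+00] [-9.41847851e-02  5.28299879e-01  1.15090004e+00 -9.13752805e-05
  1.45836794e+00 -2.80634399e-01] [  0.80570016  -2.22651374 165.70426127]
```

View pics/w4.png

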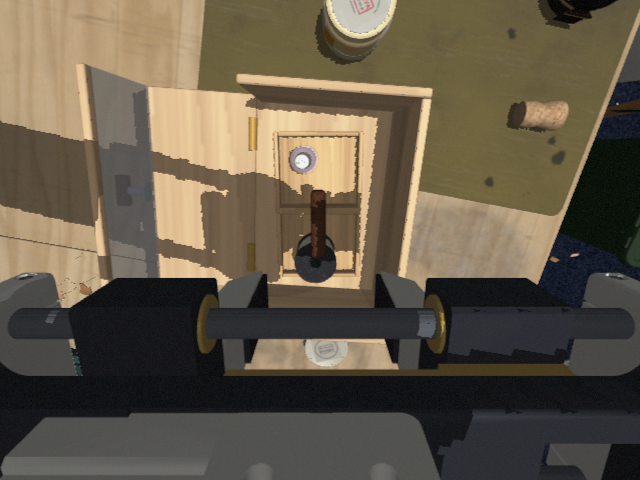

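The bar now runs straight up the image at column 318, from row 191 to about row 258. It is aligned with the fingers and roughly 2–3 mm off along the tool's y. I'll descend.

```bash
python3 -m crank '[[0.001,-0.0025,0.05,0,0,0],[0,0,0.05,0,0,0],[0,0,0.04,0,0,0],[0,0,0,0,0,0],[0,0,0,0,0,0]]'
python3 -m crank '[[0,0,0.015,0,0,0],[0,0,0.01,0,0,0],[0,0,0,0,0,0],[0,0,0,0,0,0]]'
python3 -m crank '[[0,0,0,0,0,0],[0,0,0,0,0,0],[0,0,0,0,0,0],[0,0,0,0,0,0],[0,0,0,0,0,0]]' 0
python3 -m crank '[[0,0,0,0,0,0],[0,0,0,0,0,0],[0,0,0,0,0,0]]'
```

```text
time: 10.4
tool_pos: [631.2, 17.4, 114.5]
tcp_rot: [3.138, 0.001, 1.757]
contact_force: [1.0, -0.3, -0.4]
grip_width: 55.0
finger_force: 0.0
time: 10.9
tool_pos: [629.9, 17.5, 87.4]
tcp_rot: [3.141, 0.0, 1.757]
contact_force: [-0.1, 0.6, 0.5]
grip_width: 55.1
finger_force: 0.0
time: 11.52
tool_pos: [629.9, 17.6, 87.2]
tcp_rot: [3.141, 0.0, 1.757]
contact_force: [2.1, 0.5, 1.8]
grip_width: 13.7
finger_force: 30.0
time: 11.9
tool_pos: [629.9, 17.6, 87.2]
tcp_rot: [3.141, 0.0, 1.757]
contact_force: [0.1, 0.0, -1.6]
grip_width: 13.4
finger_force: 30.0
```

```bash
python3 -m crank '[[0,0,-0.002,0,0,0],[0,0,-0.004,0,0,0],[0,0,-0.006,0,0,0],[0,0,-0.008,0,0,0],[0,0,-0.008,0,0,0]]'
python3 -m crank '[[0,0,-0.01,0,0,0],[0,0,-0.01,0,0,0],[0,0,-0.01,0,0,0],[0,0,-0.01,0,0,0],[0,0,-0.01,0,0,0]]'
python3 -m crank '[[0,0,-0.01,0,0,0],[0,0,-0.01,0,0,0],[0,0,-0.01,0,0,0],[0,0,-0.01,0,0,0],[0,0,-0.01,0,0,0]]'
python3 -m crank '[[0,0,-0.01,0,0,0],[0,0,-0.01,0,0,0],[0,0,-0.009,0,0,0],[0,0,-0.006,0,0,0],[0,0,-0.003,0,0,0]]'
for i in 1 2 3 4 5 6; do python3 -m crank '[[0,0,0,0,0,0],[0,0,0,0,0,0],[0,0,0,0,0,0],[0,0,0,0,0,0],[0,0,0,0,0,0]]'; done
python3 - <<'E'
from h import *
c=cap("scene");cv2.imwrite("pics/s5.png",cv2.resize(c["color"][140:320,160:400],None,fx=3.3,fy=3.3,interpolation=cv2.INTER_CUBIC))
E
```

```text
time: 12.52
tool_pos: [629.9, 17.5, 115.9]
tcp_rot: [3.141, 0.0, 1.757]
contact_force: [0.4, -0.3, -3.3]
grip_width: 13.7
finger_force: 30.0
time: 13.15
tool_pos: [629.7, 17.6, 165.9]
tcp_rot: [3.142, 0.0, 1.757]
contact_force: [0.2, 0.1, -3.7]
grip_width: 13.6
finger_force: 30.0
time: 13.78
tool_pos: [629.8, 17.6, 215.8]
tcp_rot: [-3.142, 0.0, 1.757]
contact_force: [-0.6, 0.1, -4.7]
grip_width: 13.6
finger_force: 30.0
time: 14.4
tool_pos: [629.8, 17.5, 253.6]
tcp_rot: [3.141, 0.0, 1.757]
contact_force: [-0.4, -0.5, -4.2]
grip_width: 13.4
finger_force: 30.0
time: 15.02
tool_pos: [629.8, 17.5, 253.1]
tcp_rot: [-3.141, 0.0, 1.757]
contact_force: [-0.0, -0.2, -4.3]
grip_width: 13.8
finger_force: 30.0
time: 15.65
tool_pos: [629.8, 17.5, 253.2]
tcp_rot: [-3.142, 0.0, 1.757]
contact_force: [0.2, 0.3, -3.7]
grip_width: 13.9
finger_force: 30.0
time: 16.27
tool_pos: [629.8, 17.6, 253.2]
tcp_rot: [-3.142, 0.0, 1.757]
contact_force: [0.2, -0.1, -5.0]
grip_width: 13.9
finger_force: 30.0
time: 16.9
tool_pos: [629.8, 17.5, 253.2]
tcp_rot: [-3.142, 0.0, 1.757]
contact_force: [0.3, -0.2, -3.6]
grip_width: 13.2
finger_force: 30.0
time: 17.52
tool_pos: [629.8, 17.5, 253.2]
tcp_rot: [3.142, 0.0, 1.757]
contact_force: [-0.7, 1.0, -4.1]
grip_width: 14.1
finger_force: 30.0
time: 18.15
tool_pos: [629.8, 17.6, 253.2]
tcp_rot: [-3.142, 0.0, 1.757]
contact_force: [0.7, 0.0, -3.4]
grip_width: 13.5
finger_force: 30.0
```

View pics/s5.png

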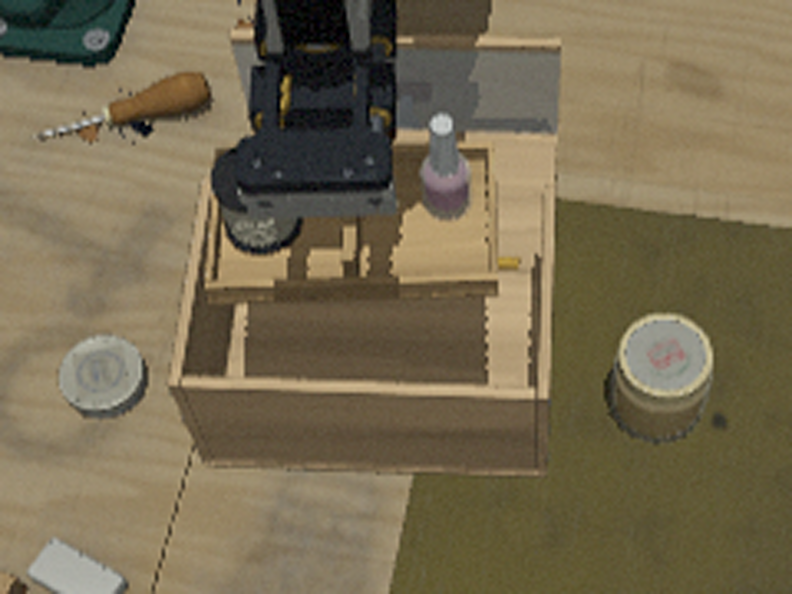

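The tray hangs level above the case with the bottle (445,165) and spool (262,220) standing in it. The hood is open, and the jar and tin have not been disturbed.

```bash
python3 -c "
from plant import bot
print(bot.close_job())"
```

```text
the job is handed in; nothing more can be done
None
```

The hood is fully open and the tray is held level about 5 cm above the case's walls with the bottle and spool upright. It was steady for over 3.7 s, and I handed the job in at about 18 s; the hand-in gave no verdict.

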